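# Close the electrode case and tuck its cover under the lip

### The job

Shut the electrode case against grinding dust: with the fingertips on the outside face of its standing sprung cover, push the cover over until it lies flat, then, keeping it pressed down, push it forward so that its free edge goes fully home beneath the retaining lip, stays there when let go, and the hand is clear. Only push: do not pinch the cover or press on its lined inside face, and leave the loose things standing round the case where they are.

Things in the scene. Friction and masses are not known exactly. Their poses are not given: they have to be found in the camera images.
- case: shallow grey sheet-metal case bolted to the bench, 144 mm (its x) by 200 mm (its y), rims 24 to 30 mm high, steel electrodes lying in it; origin at the centre of its underside, z up. Its x axis points from the hinge side (nearer the robot) to the lip side. It never moves in a run, but its place and yaw (within 0.8 rad) differ each time
- lip_mouth (a point): middle of the lower inner edge of the lip, a fixed steel strip along the far rim, 160 mm long in y, 18 mm deep in x (case x = 54 to 72 mm), underside at z = 38 mm, top at 42 mm; a small flare at its mouth (x = 47 to 54 mm) rises to z = 47 mm. Axes as the case's
- hinge_line (a point): middle of the cover's hinge pin (case x = -60 mm plus the value of cover_slide, z = 31 mm); axes as the case's
- cover_hinge (a joint): angle of the cover, rad: 0 flat over the case, about 1.5 upright, at most 1.9. A light spring (about 0.08 N m when flat, none at 1.5) lifts it again if let go untucked; friction keeps it where it stands at the start. About 1 N on the push spot moves it, 2 N holds it flat
- cover_slide (a joint): how far cover and hinge pin have shifted along the case's +x in the slotted hinge, m: 0 at the start, 0.022 at the stop (edge 10 mm under the lip). Friction about 5 N; stays where it is left. Below 0.005 the flat cover is clear of the lip; if shifted before it is flat, its edge lands on the lip and cannot close
- cover_edge (a point): middle of the cover's free edge, on its outer face. The cover is a thin aluminium plate 102 mm from hinge pin to free edge, 186 mm wide (case's y), 4 mm thick with its lining. Axes turn with the cover: x from hinge to free edge, z out of the outer face (up when flat, towards the hinge side when standing)
- push_spot (a point): where a fingertip goes: on the bare outer face, mid-width, 56 mm from the hinge pin; axes as cover_edge. A raised finger ledge, 6 mm high, 120 mm long, parallel to the hinge, has its near side 75 mm from the pin: a fingertip behind it can push the flat cover forward. When flat, the outer face is 35 mm above the bench
- liner: black rubber lining, 96 by 178 mm, 1.5 mm thick, on the inside face of the cover (the face that looks down when it is shut); not to be pressed
- tape_roll: loose roll of paper tape, 100 mm across, 48 mm high, hole 76 mm; origin at the centre of its underside; leave alone
- pipe_offcut: loose upright steel pipe offcut, 76 mm across, 55 mm high; origin at the centre of its underside; leave alone
- paste_jar: loose jar, 68 mm across, 60 mm high; origin at the centre of its underside; leave alone

How it is judged:
On the way:
1. the cover is folded down flat, inside the lip, before its edge goes beneath it (value of joint cover_hinge below 0.1 rad and value of joint cover_slide below 0.012 m).
At the end, for the whole second after the job is handed in: the cover lies flat (within 0.05 rad), shifted at least 17 mm of its 22 mm, with its free edge at least 5 mm in beneath the lip, staying there by itself with the robot clear (value of joint cover_hinge below 0.05 rad and value of joint cover_slide above 0.017 m and x of cover_edge in the frame of lip_mouth above 0.005 m and z of cover_edge in the frame of lip_mouth below 0.0015 m); the robot touches nothing.
It fails at once if the cover was pinched or its lined inside face pressed (over 3 N) (contact force between any of the fingers, the arm and liner above 3 N).
It fails at once if a loose thing by the case was lifted, carried or pushed aside (more than 15 mm) (distance of any of tape_roll, pipe_offcut, paste_jar from where it was at the start of the episode above 0.015 m).
It also fails if it takes over 40 s, if anything falls off the work surface, if the arm or the gripper's body presses on something with over 40 N, if the wrist force passes 120 N, or if a joint passes its speed limit or range.

### The arm

A 7-joint arm with a two-finger parallel gripper is mounted at the origin on the work surface. World frame = base frame: x ahead of the robot, y to its left, z up, the work surface at z = 0. Lengths are in m, angles in rad, forces in N, time in s.
With the tool pointing down it reaches from about 0.35 to 0.9 m from the base axis. Payload 19.9 kg.
Tool frame: the origin (TCP) lies at the very end of the fingers, on their centre line; the grasp point (between the pads) lies 19 mm behind it; z points along the fingers, y is the direction in which the jaws open and shut (so a half turn about z gives the same grasp; the last joint's range is limited). The gripper opens to 94 mm and grips with 3 to 60 N. Pads are 16 mm wide; open, the fingers measure 119 mm over their backs; the gripper's body (75 mm by 177 mm) begins 78 mm behind the grasp point.
Start: joints at [-1.26, 0.417, -0.01, 1.614, 0.005, 1.111, -0.053], TCP at [0.215, 0.587, 0.205] pointing down, gripper open.
Joint ranges: [-2.81, 2.81], [-0.39, 2.02], [-1.27, 1.25], [0.06, 2.57], [-1.19, 4.33], [0.19, 2], [-2.82, 2.82]. Speed limits (rad/s): [1.89, 1.89, 2.39, 2.39, 3.01, 3.01, 3.01].

### API

Orientations are given as a unit quaternion [w, x, y, z].
In Python, from plant import ctrl, planner, viewer, ticket gives the robot as it stands. Calls block until the motion is done:
- ctrl.move_ptp(position, orientation): joint-space move of the TCP to a pose.
- ctrl.line_to(position, rot=None, vel=0.15): straight line of the TCP; rot=None keeps the orientation; vel is the mean speed in m/s.
- ctrl.movej(angles): joint-space move.
- ctrl.grip(opening, strength=None): finger opening in m; strength is the grip in N (None keeps the last); returns when the fingers have stopped.
- ctrl.pause(seconds).
- planner.ik(position, orientation): joint angles nearest the present ones, or None.
- viewer.capture(name): name is "scene" or "top"; returns a dict with "pixels" (400x640x3 uint8, blue, green, red), "fx", "fy", "cx", "cy" (pixels), "rvec" (rotation vector, rad) and "tvec" (3), from world to camera coordinates, as OpenCV has them. Camera axes: x right, y down, z forward; pixel columns grow to the right and rows downward; lengths in m; the calibration is good to about 2 mm. A picture is of the moment at which its call begins. There is no depth.
A pose or a line that the arm cannot do raises ctrl.IKError and nothing moves.
- ticket.sign_off(): hands the job in, once; it reports no verdict.
Readings, each from a call of its own:
- ctrl.read_clock(): time.
- ctrl.read_qpos(): joint angles.
- ctrl.read_joint_vel(): joint speeds.
- ctrl.read_joint_torque(): joint torques, N m.
- ctrl.read_position(): TCP position.
- ctrl.read_tool_rot(): TCP orientation.
- ctrl.read_contact_force(): force on the tool from outside, world axes, zero at the start.
- ctrl.read_ft_torque(): the same for the moment, N m.
- ctrl.read_width(): finger opening in m.
Only numpy, scipy, OpenCV 4.12 (cv2) and the standard library are available. Lean on these libraries where they do the work, as an engineer would, in place of code of your own. Each camera call takes 0.05 s, during which the arm holds its last target. There are 200 camera calls.

## Working session

There is one attempt and no reset: what is moved stays moved. The work goes in short steps, each a Python script; the robot and the scene stay as the last script left them, time stands still between calls to the robot, and variables do not carry over. Pictures are saved under pics/ and viewed, about 8 in all and at most 12, crops included, and the job is handed in when it is done.

```bash
ls; mkdir -p pics; python3 - <<'E'
from plant import ctrl,viewer
import cv2
for n in("scene","top"):
    c=viewer.capture(n); cv2.imwrite(f"pics/{n}0.png",c["pixels"])
    print(n,[c[k] for k in("fx","fy","cx","cy","rvec","tvec")])
print(ctrl.read_clock(),ctrl.read_tool_rot(),ctrl.read_position())
E
```

```text
pics
scene [519.9449460755325, 519.9449460755325, 323.6221684324379, 195.58686714607586, array([ 2.17654661,  1.15542105, -0.43599599]), array([-0.37038189, -0.28350978,  1.50697224])]
top [402.67637367174973, 402.67637367174973, 311.03534157564354, 200.60238660602127, array([ 2.10366583, -2.11956858,  0.16474842]), array([0.08098532, 0.57159485, 0.85164042])]
0.1 [-4.67403324e-05  1.74949547e-01  9.84577258e-01 -5.26430153e-04] [0.21525126 0.58642274 0.20491573]
```

View pics/scene0.png

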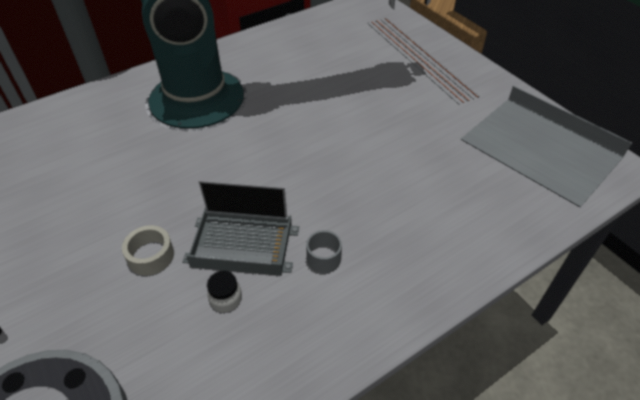

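View pics/top0.png

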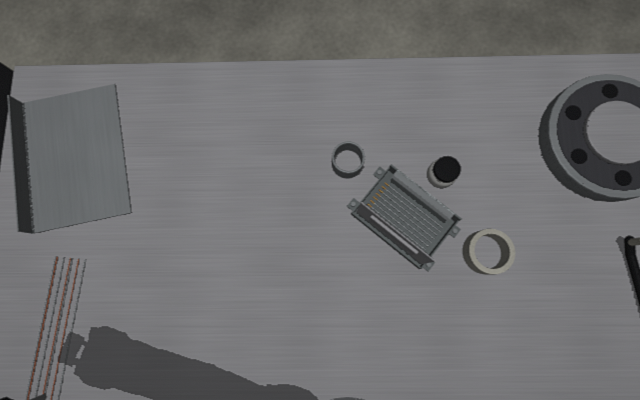

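The scene view shows the case at about (243,240) with its cover up. In the top view the case is at about (408,218), the pipe at (348,160), the jar at (444,171) and the tape at (489,251). I'll enlarge the case in both views.

```bash
python3 - <<'E'
import cv2,numpy as np
a=cv2.imread("pics/top0.png")[135:285,320:520]; b=cv2.imread("pics/scene0.png")[170:320,110:350]
a=cv2.resize(a,None,fx=4,fy=4,interpolation=cv2.INTER_CUBIC);cv2.imwrite("pics/c1.png",cv2.convertScaleAbs(a,alpha=1.5))
b=cv2.resize(b,(800,500),interpolation=cv2.INTER_CUBIC);cv2.imwrite("pics/c2.png",cv2.convertScaleAbs(b,alpha=1.5))
E
```

```text
(no output)
```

View pics/c1.png

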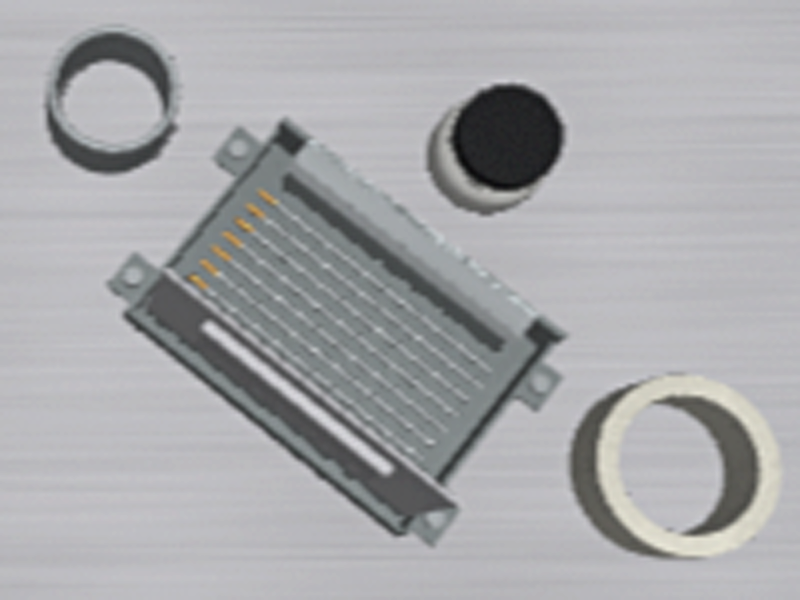

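View pics/c2.png

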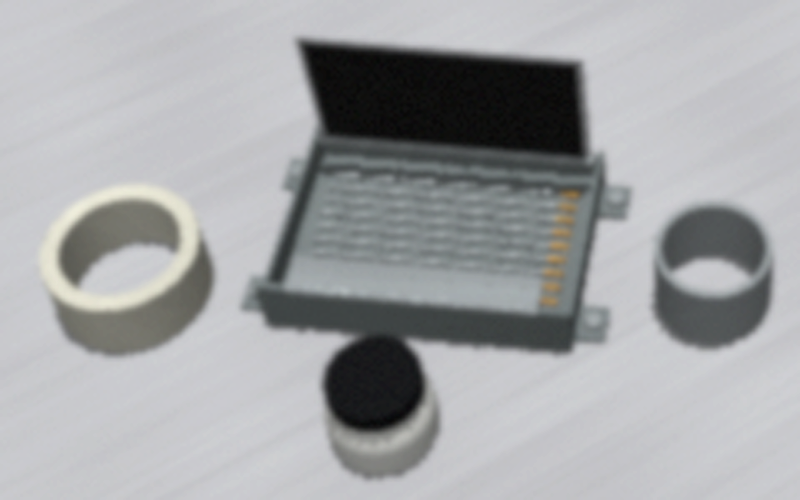

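The crops show:
- **Top (c1):** the cover's free edge runs (168,268)–(458,508), and the far rim corners are at (288,120) and (568,335).
- **Scene (c2):** the free edge runs (300,40)–(582,63), and the far wall's bottom corners are at (268,325) and (573,348).

Next I'll fit the pose.

```bash
cat > fit.py <<'E'
from plant import viewer
import cv2,numpy as np
from scipy.optimize import least_squares
T=lambda u,v:(320+(u+.5)/4-.5,135+(v+.5)/4-.5)
S=lambda u,v:(110+u*.3,170+v*.3)
C={n:viewer.capture(n) for n in("scene","top")}
def proj(n,P):
    c=C[n];K=np.array([[c["fx"],0,c["cx"]],[0,c["fy"],c["cy"]],[0,0,1]])
    return cv2.projectPoints(np.float64(P).reshape(-1,3),c["rvec"],c["tvec"],K,None)[0].reshape(-1,2)
def cov(r,y,th,h=.004): return(-.06+r*np.cos(th)-h*np.sin(th),y,.031+r*np.sin(th)+h*np.cos(th))
def model(p):
    th=p[3]
    top=[cov(.102,.093,th),cov(.102,-.093,th),(.072,.1,.03),(.072,-.1,.03),(-.072,.1,.027),(-.072,-.1,.027),
         cov(.078,.06,th,.01),cov(.078,-.06,th,.01)]
    sc=[cov(.102,-.093,th,.0),cov(.102,.093,th,.0),(.072,-.1,0),(.072,.1,0),(.072,-.1,.03),(.072,.1,.03)]
    R=cv2.Rodrigues(np.array([0,0,p[2]]))[0]
    w=lambda q:np.array(q)@R.T+[p[0],p[1],0]
    return np.vstack([proj("top",w(top)),proj("scene",w(sc))])
obs=np.array([T(168,268),T(458,508),T(288,120),T(568,335),T(125,315),T(405,533),T(205,322),T(388,472)]+
 [S(300,40),S(582,63),S(268,325),S(573,348),S(258,290),S(578,318)])
def ray(n,uv,z):
    c=C[n];R=cv2.Rodrigues(c["rvec"])[0];d=R.T@[(uv[0]-c["cx"])/c["fx"],(uv[1]-c["cy"])/c["fy"],1];o=-R.T@c["tvec"]
    return (o+d*(z-o[2])/d[2])[:2]
if __name__=="__main__":
    best=min((least_squares(lambda p:(model(p)-obs).ravel(),[.5,0,y,1.5],loss="soft_l1") for y in(-.6,0,.6)),key=lambda s:s.cost)
    print(best.x,best.cost);print((model(best.x)-obs).round(1).tolist())
    for n,uv,z in(("pipe",T(113,88),.055),("jar",T(508,137),.06),("tape",T(690,465),.048)):
        q=ray("top",uv,z);p=best.x;d=q-p[:2];c,s=np.cos(p[2]),np.sin(p[2]);print(n,q,"case",[c*d[0]+s*d[1],-s*d[0]+c*d[1]])
E
python3 fit.py
```

```text
[ 0.53989313 -0.13640714 -0.69817121  1.52379195] 11.642487515275144
[[-0.9, -0.0], [0.6, -1.3], [-2.2, 0.4], [-2.0, 0.6], [-0.2, -1.1], [-0.0, 0.8], [-0.8, 1.0], [-0.2, 0.5], [-2.2, 0.3], [-0.0, 0.1], [-0.3, -0.3], [0.2, 1.0], [0.0, 2.2], [-2.1, 2.1]]
pipe [ 0.67345188 -0.00812839] case [np.float64(0.019848679036572156), np.float64(0.18411791860792834)]
jar [ 0.6403787  -0.22828498] case [np.float64(0.13603458291043818), np.float64(-0.005786256011255278)]
tape [ 0.45754637 -0.31829818] case [np.float64(0.053843627349648385), np.float64(-0.1922659599102207)]
```

```bash
cat > h.py <<'E'
from plant import ctrl,planner,viewer,ticket
import numpy as np
from scipy.spatial.transform import Rotation as Ro
X,Y,YAW=.5399,-.1364,-.6982
c,s=np.cos(YAW),np.sin(YAW)
def W(x,z,y=0.): return np.array([X+c*x-s*y,Y+s*x+c*y,z])
def loc(v): return np.array([c*v[0]+s*v[1],-s*v[0]+c*v[1],v[2]])
def q(flip=0):
    r=Ro.from_euler("z",YAW+np.pi*flip)*Ro.from_euler("x",np.pi); k=r.as_quat(); return k[[3,0,1,2]]
def F(): return loc(ctrl.read_contact_force())
def tip(): p=ctrl.read_position(); return loc(p-np.array([X,Y,0]))
def rep(t): print(t,"t%.2f"%ctrl.read_clock(),"tip",(tip()*1000).round(1),"F",F().round(1),flush=True)
E
python3 - <<'E'
from h import *
q0=ctrl.read_qpos()
sol=[(np.abs(np.array(planner.ik(W(-.13,.22),q(f)))-q0).max() if planner.ik(W(-.13,.22),q(f)) is not None else 99,f) for f in(0,1)]
print(sol); f=min(sol)[1]; open("flip","w").write(str(f))
ctrl.grip(0.0,5)
ctrl.move_ptp(W(-.13,.22),q(f)); rep("hover")
ctrl.line_to(W(-.11,.089)); rep("low")
import cv2
a=viewer.capture("top")["pixels"][110:310,270:530]
cv2.imwrite("pics/low.png",cv2.convertScaleAbs(cv2.resize(a,None,fx=3,fy=3,interpolation=cv2.INTER_CUBIC),alpha=1.5))
E
```

```text
[(np.float64(2.037759456260623), 0), (np.float64(1.0447041354155442), 1)]
hover t4.03 tip [-130.2    0.7  220. ] F [-0.3 -0.5 -0.4]
low t5.06 tip [-109.8    0.2   89.6] F [-0.4 -0.1 -0.5]
```

View pics/low.png

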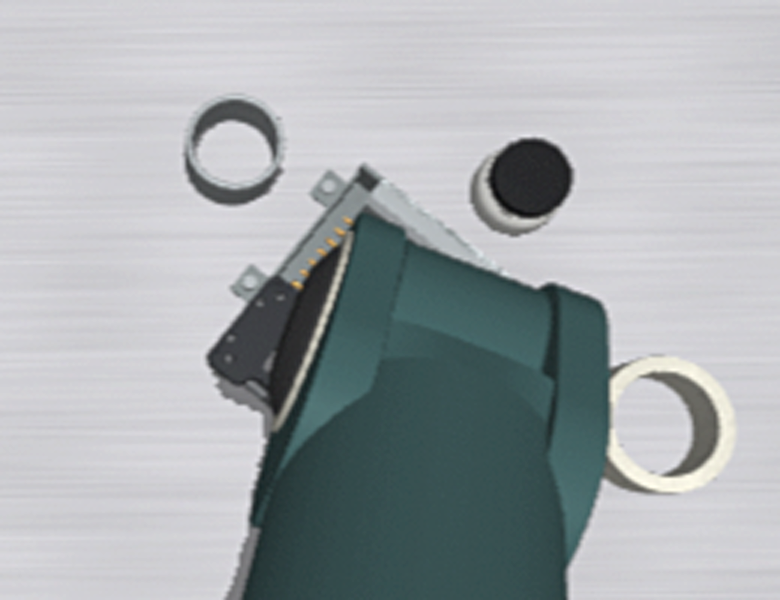

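The hand is behind the cover, with the gripper body at about (240,340) and the loose items untouched. Next I'll fold along the arc, watching the forces.

```bash
python3 - <<'E'
from h import *
r=.058
def P(th,dz=0): return W(-.06+r*np.cos(th)-.004*np.sin(th)-.008, .031+r*np.sin(th)+.004*np.cos(th)+dz)
for th in np.linspace(1.5,.15,10):
    ctrl.line_to(P(th),vel=.06); rep("th%.2f"%th)
    if abs(F()[0])>8 or F()[2]>12: print("stop");break
else:
    for dz in np.arange(.006,-.008,-.0015):
        ctrl.line_to(P(0,dz),vel=.04); f=F(); rep("dz%.4f"%dz)
        if f[2]>6: break
import cv2
a=viewer.capture("scene")["pixels"][170:320,110:350]
cv2.imwrite("pics/flat.png",cv2.convertScaleAbs(cv2.resize(a,(800,500),interpolation=cv2.INTER_CUBIC),alpha=1.5))
E
```

```text
th1.50 t5.96 tip [-68.1  -0.1  89. ] F [-0.1  0.7 -0.4]
th1.35 t6.25 tip [-58.9  -0.   88.5] F [-0.2 -1.1 -0.1]
th1.20 t6.54 tip [-50.4  -0.2  86.4] F [-0.6  0.  -0.5]
th1.05 t6.83 tip [-42.3  -0.2  83.1] F [-0.1  0.  -0.2]
th0.90 t7.12 tip [-34.9  -0.2  78.7] F [-0.2  0.4  0.6]
th0.75 t7.42 tip [-28.1  -0.2  73.2] F [ 0.2  0.  -0.7]
th0.60 t7.71 tip [-22.3  -0.2  66.7] F [-0.5 -0.4  0.3]
th0.45 t8.00 tip [-17.5  -0.2  59.5] F [0.5 0.4 0.6]
th0.30 t8.29 tip [-13.8  -0.2  51.6] F [-0.4 -0.4  0.2]
th0.15 t8.58 tip [-11.3  -0.1  43.2] F [-1.1 -0.2 -0.5]
dz0.0060 t8.83 tip [-10.   -0.   40.9] F [ 0.2 -0.4  1.2]
dz0.0045 t9.08 tip [-9.9  0.  39.5] F [ 1.2 -0.4  1.6]
dz0.0030 t9.33 tip [-10.   -0.   37.9] F [-0.1 -0.2  0.8]
dz0.0015 t9.58 tip [-10.   -0.1  36.4] F [0.3 0.2 0.2]
dz0.0000 t9.83 tip [-9.9  0.  35.2] F [-1.4 -1.1  5.4]
dz-0.0015 t10.08 tip [-9.2  0.1 34.6] F [-3.9 -2.6 23.2]
```

View pics/flat.png

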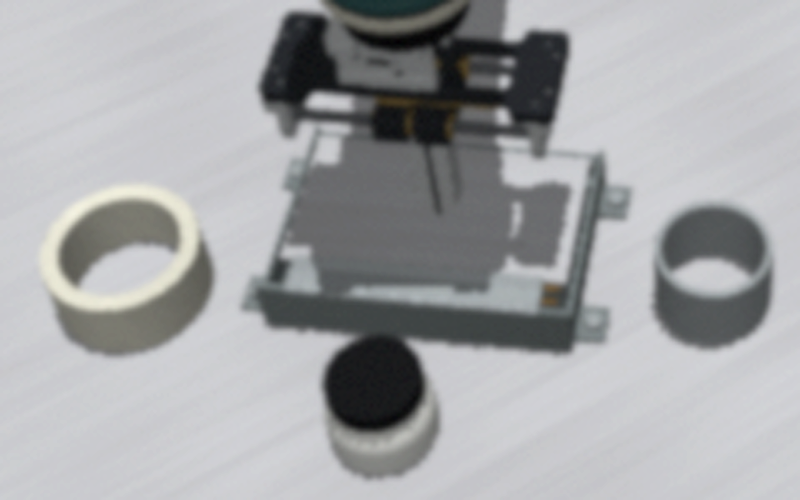

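The cover lies flat inside the lip: contact came at z≈35 mm, and there is still a gap at the lip, visible at (550,295). I'll ease the pressing force and push forward.

```bash
python3 - <<'E'
from h import *
z=.0352; x=-.010
ctrl.line_to(W(x,z),vel=.03); rep("ease")
while x<.045:
    x+=.0025
    ctrl.line_to(W(x,z),vel=.03); f=np.mean([F() for _ in range(3)],0); rep("x%.4f z%.4f"%(x,z))
    if f[0]<-22: print("stop");break
    if f[2]<4: z-=.0004
    elif f[2]>9: z-=-.0004
    if ctrl.read_clock()>28: break
E
```

```text
ease t10.38 tip [-9.9  0.1 35.2] F [ 1.3 -0.2  2.8]
x-0.0075 z0.0352 t10.63 tip [-7.8  0.1 35.1] F [-2.5 -0.5  7. ]
x-0.0050 z0.0352 t10.88 tip [-5.3  0.1 35.1] F [-3.  -0.1  7.9]
x-0.0025 z0.0352 t11.13 tip [-2.8  0.1 35.1] F [-3.1 -0.6  6.8]
x0.0000 z0.0352 t11.38 tip [-0.3  0.  35.1] F [-2.1 -0.   8.3]
x0.0025 z0.0352 t11.63 tip [ 2.2  0.1 35.1] F [-2.6 -0.1  7.4]
x0.0050 z0.0352 t11.88 tip [ 4.7  0.  35.1] F [-2.5 -0.5  8.2]
x0.0075 z0.0352 t12.13 tip [ 7.2  0.  35.1] F [-3.  -0.6  7.8]
x0.0100 z0.0352 t12.38 tip [ 9.7  0.  35.1] F [-3.2 -1.4  7.2]
x0.0125 z0.0352 t12.63 tip [12.2  0.  35.1] F [-3.4 -0.2  7. ]
x0.0150 z0.0352 t12.88 tip [14.4  0.1 35. ] F [-4.6 -0.7  9.1]
x0.0175 z0.0356 t13.13 tip [17.5 -0.  35.4] F [0.4 0.4 0.6]
x0.0200 z0.0352 t13.38 tip [19.7  0.  35.1] F [-3.9  0.5  5.4]
x0.0225 z0.0352 t13.63 tip [22.4  0.  35.1] F [-1.5  0.8  5.1]
x0.0250 z0.0352 t13.88 tip [25.   0.1 35.2] F [-2.9  0.6  4.8]
x0.0275 z0.0352 t14.13 tip [27.4  0.  35.1] F [-2.6  1.2  4.7]
x0.0300 z0.0352 t14.38 tip [28.8  0.  34.9] F [-8.8 -0.3  9.8]
x0.0325 z0.0356 t14.63 tip [29.2  0.1 34.7] F [-20.2  -0.4  13.8]
x0.0350 z0.0360 t14.88 tip [29.5  0.1 34.5] F [-31.9  -0.7  17.8]
stop
```

The hard stop came with the fingertip's front at x≈37 mm, which is where the ledge should be at full slide (-60+22+75 = 37). Now I'll unload and retreat, then look.

```bash
python3 - <<'E'
from h import *
import cv2
ctrl.line_to(W(.029,.036),vel=.03); rep("unload")
ctrl.line_to(W(.027,.040),vel=.04); rep("up")
ctrl.line_to(W(.0,.16),vel=.12)
ctrl.move_ptp(W(-.16,.28),ctrl.read_tool_rot()); q=np.array(ctrl.read_qpos()); 
q[0]-=.9
ctrl.movej(q); rep("clear")
o=[]
for n,(a,b,u,v) in dict(scene=(170,320,110,350),top=(135,285,320,520)).items():
    o.append(cv2.resize(viewer.capture(n)["pixels"][a:b,u:v],(480,300) if n=="scene" else (400,300),interpolation=cv2.INTER_CUBIC))
o=np.vstack([cv2.copyMakeBorder(i,0,0,0,480-i.shape[1],0) for i in o])
cv2.imwrite("pics/end.png",cv2.convertScaleAbs(o,alpha=1.5))
E
```

```text
unload t15.23 tip [28.6  0.  35.7] F [-3.9  1.1  0.7]
up t15.49 tip [27.6  0.  40.4] F [ 0.5 -0.  -0.1]
clear t18.85 tip [-477.9  175.9  279.5] F [ 0.7 -0.6  0.1]
```

View pics/end.png

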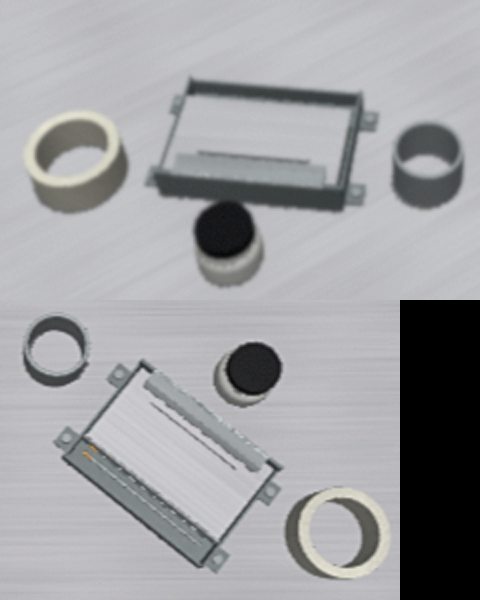

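The cover is flat with its edge under the lip, along (150,380)–(265,465) in the top view. The gap is now on the hinge side, the loose items haven't moved and the hand is clear. I'll hand it in.

```bash
python3 -c "
from plant import ticket,ctrl
print(ctrl.read_clock());ticket.sign_off()"
```

```text
18.95
the job is handed in; nothing more can be done
```

The case is shut: the cover lies flat with its free edge under the lip, and it stayed there after I let go. I handed the job in at 18.95 s; the hand-in gives no verdict.

- **Finding the case:** I fitted its pose from both cameras. A few corners were about 2 px off, roughly 5 mm.
- **Folding:** closed fingertips pushed the outer face over along an arc. The cover was flat at z ≈ 35 mm, and a picture showed it still short of the lip. The press peaked at 23 N there, more than intended, so I eased it off before pushing forward.
- **Sliding:** I pushed against the finger ledge at mostly 5–9 N downward. It met a hard stop at 32 N forward, where the ledge should be at the full 22 mm.
- **Last checks:** after letting go, the pictures from both cameras showed the cover flat under the lip and the tape roll, pipe and jar where they had been. The hand was well clear and the tool force was about zero.

I judged the slide and the depth under the lip from the fingertip position and the pictures, not from a joint reading. None of these checks failed or disagreed.

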